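# Find the rattling tin and present it

### The job

One of the three sealed green tins holds a call bell whose loose striker rattles when shaken; the others are packed tight. Starting with the left tin, then the middle, then the right (the robot's left and right), lift each tin off the table, shake it briskly to and fro and stand it back upright where it was before you lift another. Then hold the one that rattles out over the middle of the round blue mat, upright, still and a hand's breadth above it, the other two standing in their places and the other tableware left alone; finish while holding it there, do not put it down.

Things in the scene. Friction and masses are not known exactly. Their poses are not given: they have to be found in the camera images.
- tin_left: the tin that starts at the robot's left (largest y); sealed upright round green tin, brass lid, 68 mm in diameter, 88 mm tall, 0.51 to 0.61 kg in all; all three look alike. Origin: centre of its underside, z up its axis. Grip it round its body from above with about 30 N. Each tin keeps its name wherever it goes.
- tin_middle: the tin that starts between the other two; sealed upright round green tin, brass lid, 68 mm in diameter, 88 mm tall, 0.51 to 0.61 kg in all; all three look alike. Origin: centre of its underside, z up its axis. One of the three, by chance, holds a bell with a loose sprung 250 g striker: shaken sideways, it swings on at about 4.5 Hz and tugs at the hand (2 N or so) for a second after the tin stops.
- tin_right: the tin that starts at the robot's right (smallest y); sealed upright round green tin, brass lid, 68 mm in diameter, 88 mm tall, 0.51 to 0.61 kg in all; all three look alike. Origin: centre of its underside, z up its axis. The two that do not rattle hold a snug stack of coasters, 400 g, that stays put. The empty tins differ in weight by chance, so weight does not tell.
- mat: round blue presentation mat with a thin yellow ring, 140 mm in diameter, 3 mm thick, fixed to the table beyond the tins; origin: centre of its underside, z up
- wine_glass: clear stemmed wine glass, 155 mm tall, 68 mm wide, loose on the table; origin: centre of its underside. A bystander: leave it alone.
- tumbler: green glass tumbler, 85 mm tall, 68 mm wide, loose on the table; origin: centre of its underside. A bystander: leave it alone.
- napkin_ring: steel napkin ring standing on its rim, 46 mm wide, 30 mm tall, loose on the table; origin: centre of its underside. A bystander: leave it alone.
- salt_cellar: white salt cellar, 42 mm wide, 66 mm tall, loose on the table; origin: centre of its underside. A bystander: leave it alone.
- pepper_mill: dark wooden pepper mill, 48 mm wide, 124 mm tall, loose on the table; origin: centre of its underside. A bystander: leave it alone.
- candle_holder: brass candle holder with a stub of candle, 76 mm wide, 68 mm tall, loose on the table; origin: centre of its underside. A bystander: leave it alone.

How it is judged:
By the outcome, as a careful person would: the job done as asked, in the order asked, and still so for the second after the job is handed in, while the arm keeps its last pose, push and grip.
It also fails if it takes over 72 s, if anything falls off the work surface, if the arm or the gripper's body presses on something with over 40 N, if the wrist force passes 120 N, or if a joint passes its speed limit or range.

### The arm

A 6-joint arm with a two-finger parallel gripper is mounted at the origin on the work surface. World frame = base frame: x ahead of the robot, y to its left, z up, the work surface at z = 0. Lengths are in m, angles in rad, forces in N, time in s.
With the tool pointing down it reaches from about 0.25 to 0.725 m from the base axis. Payload 4 kg.
Tool frame: the origin (TCP) lies midway between the tips of the shut fingers; the grasp point (between the pads) lies 19 mm behind it; z points along the fingers, y is the line along which they close (so a half turn about z gives the same grasp; the last joint's range is limited). The gripper opens to 85 mm and grips with 20 to 120 N. Pads are 22 mm wide; open, the fingers measure 114 mm over their backs; the gripper's body (76 mm by 85 mm) begins 54 mm behind the grasp point. The pads swing forward as they close: fully open they stand 13 mm farther back than shut.
Start: joints at [-1.136, 0.241, 0.005, 1.335, 0, 1.571], TCP at [0.211, -0.453, 0.231] pointing down, gripper open.
Joint ranges: [-2.72, 2.72], [-1.05, 1.87], [-1.09, 1.28], [-1.99, 2.15], [-1.42, 1.44], [-3.14, 3.14]. Speed limits (rad/s): [2.79, 2.79, 3.14, 3.14, 3.14, 3.14].

### API

Orientations are given as a unit quaternion [x, y, z, w].
In Python, from workcell import get_obs, camera, job_done, silhouettes gives the robot as it stands. The module is installed in compiled form; this text tells all that it offers.
- The arm moves only by the tool drive_tool, never from a script. Its argument "increments" is a list of rows, each a list of 3 entries, a list of its own where there are three numbers: the shift along the world's x, y, z in mm, then the turn, a rotation vector about the world's x, y, z in degrees, then the opening, from 0 (shut) to 1 (fully open). A call has 1 to 8 rows; each row shifts and turns the commanded pose from where the row before left it; what a row does not reach is not made up. A row lasts 1/12 s, in which the tool goes at most 41.7 mm and 7.16 degrees, less where a joint would pass 70% of its speed; a pose out of reach is approached as far as the arm can. A call is refused whole if a number of a shift passes 41.7 or a number of a turn 7.16, either way. A call with a gripper value outside its range is refused whole. The fingers move at their own pace and stop on an object; the grip force is fixed at half the most. Time passes only in rows, so rows that do not move let the fingers close. It gives the time, the measured TCP pose, the force, the opening and the grip force at its end, in the units of the state.
- get_obs(): the state, without advancing time (a new reading comes with each control period).
- camera(name): name is "side" or "top"; returns a dict with "image" (420x560x3 uint8, red, green, blue), "K" (3x3 intrinsics, pixels), "view" (4x4, takes a point from world to camera coordinates). Camera axes: x right, y down, z forward; pixel columns grow to the right and rows downward; lengths in m; the calibration is good to about 2 mm. A picture is of the moment at which its call begins. There is no depth.
- job_done(): hands the job in; it is judged then, once.
Trained networks look in a picture, given as the dict that the camera call returned (one of the last four; its "shot" number tells which), for a name from the list of things; names that differ only in an ending like _2 or _b are one class to them, and where a whole thing is asked for, a point or a joint stands for the part that bears it (a point fixed in the world has none). Each returns a list of dicts, best first, with "conf" (0 to 1); they miss things now and then, are a little off and sometimes report something else, mostly with a low value. They report only what shows in the picture. A call takes as long as a camera call.
- silhouettes(query, picture): "region" (420x560 bool, what is visible of it) and "bbox" ([left, top, right, bottom] in pixels, round what is visible of it).
The state is a dict: "clock": time; "joint_pos": joint angles; "joint_vel": joint speeds; "tau": joint torques, N m; "eef_pos": TCP position; "tool_rot": TCP orientation; "ft_force": force on the tool from outside, world axes, zero at the start; "ft_torque": the same for the moment, N m; "grip_width": finger opening in m; "grasp_force": force on a finger pad.
Only numpy, scipy, OpenCV 4.12 (cv2) and the standard library are available. Lean on these libraries where they do the work, as an engineer would, in place of code of your own. Each camera call takes 0.05 s, during which the arm holds its last target. There are 200 camera calls.

## Working session

There is one attempt and no reset: what is moved stays moved. The work goes in short steps, Python scripts to look and compute and a tool call to move; the robot and the scene stay as the last step left them, time stands still between calls to the robot, and variables do not carry over. Pictures are saved under pics/ and viewed, at most 10 in all, crops included, and the job is handed in when it is done.

Besides the shell and the picture viewer there is one more tool, called after "Emit:" as name(argument=value, ...), one argument or row to a line, values as JSON. drive_tool: Moves the arm, as the interface text tells. Its arguments: {"type":"object","properties":{"increments":{"type":"array"}},"required":["increments"]}

```bash
mkdir -p pics; cat > h.py <<'E'
import numpy as np,cv2
from workcell import get_obs,camera,job_done,silhouettes
def ray(p,u,v):
    d=np.linalg.inv(p["K"])@[u,v,1];R=p["view"][:3,:3];t=p["view"][:3,3]
    return -R.T@t,R.T@d
def at(p,u,v,z):
    c,d=ray(p,u,v);return c+d*(z-c[2])/d[2]
def proj(p,X):
    q=p["K"]@(p["view"][:3,:3]@X+p["view"][:3,3]);return q[:2]/q[2]
E
python3 - <<'E'
from h import *
o=get_obs();print(o)
ims=[]
for n in("top","side"):
    p=camera(n);ims.append(p["image"]);cv2.imwrite(f"pics/{n}0.png",p["image"][:,:,::-1])
    print(n,-p["view"][:3,:3].T@p["view"][:3,3])
    for q in["tin_left","mat","wine_glass","tumbler","napkin_ring","salt_cellar","pepper_mill","candle_holder"]:
        for s in silhouettes(q,p):
            if s["conf"]<.3: continue
            b=s["bbox"];m=cv2.moments(s["region"].astype(np.uint8),True);u,v=m["m10"]/m["m00"],m["m01"]/m["m00"]
            print(q,round(s["conf"],2),b,np.round([u,v]),at(p,u,v,0).round(3)[:2],at(p,u,v,.07).round(3)[:2])
E
```

```text
{'clock': 0.0, 'joint_pos': array([-1.13602891e+00,  2.41459935e-01,  3.72222157e-03,  1.33521928e+00,
        1.62124404e-05,  1.57081124e+00]), 'joint_vel': array([-2.83202625e-04,  9.95481343e-05,  4.37306989e-04,  4.63071944e-04,
       -1.52106786e-03,  7.44447379e-05]), 'tau': array([ 7.85593929e-04, -3.72317076e+01,  2.52408206e+01,  1.70303351e-02,
       -1.23110867e-04,  8.77941687e-06]), 'eef_pos': array([ 0.2103339 , -0.45289992,  0.23038876]), 'tool_rot': array([ 9.76466102e-01,  2.15668230e-01, -2.25094226e-04, -1.05665527e-03]), 'ft_force': array([ 0.10273864, -0.23026791, -0.09943767]), 'ft_torque': array([-0.03288391,  0.04228233,  0.0132828 ]), 'grasp_force': 0.0, 'grip_width': 0.08533902056026837}
top [ 0.44665924 -0.00549928  1.45423344]
tin_left 0.84 [185.7, 222.8, 206.7, 243.3] [195. 232.] [0.532 0.238] [0.528 0.227]
tin_left 0.57 [347.8, 208.2, 374.8, 232.6] [360. 220.] [ 0.556 -0.25 ] [ 0.55  -0.239]
tin_left 0.56 [407.7, 222.5, 433.3, 237.5] [420. 231.] [ 0.518 -0.424] [ 0.515 -0.404]
mat 0.68 [239.1, 150.5, 285.0, 193.9] [260. 173.] [0.705 0.042] [0.693 0.03
[... 724 characters left out ...]
  0.81844657]
tin_left 0.91 [246.5, 146.7, 267.9, 185.1] [256. 165.] [0.537 0.298] [0.527 0.188]
mat 0.77 [305.0, 191.6, 356.2, 220.2] [328. 208.] [0.706 0.04 ] [ 0.681 -0.049]
wine_glass 0.58 [298.2, 107.1, 321.7, 162.9] [309. 131.] [0.751 0.482] [0.722 0.356]
tumbler 0.6 [280.7, 252.5, 309.7, 300.9] [293. 276.] [ 0.561 -0.2  ] [ 0.548 -0.268]
napkin_ring 0.73 [216.8, 195.1, 232.8, 210.0] [224. 201.] [0.426 0.127] [0.424 0.031]
salt_cellar 0.66 [227.8, 240.8, 241.0, 267.8] [234. 254.] [ 0.431 -0.096] [ 0.429 -0.173]
pepper_mill 0.85 [280.3, 304.5, 303.9, 362.9] [292. 338.] [ 0.524 -0.373] [ 0.514 -0.426]
candle_holder 0.58 [225.8, 126.9, 242.5, 153.1] [232. 143.] [0.479 0.448] [0.473 0.325]
```

View pics/top0.png

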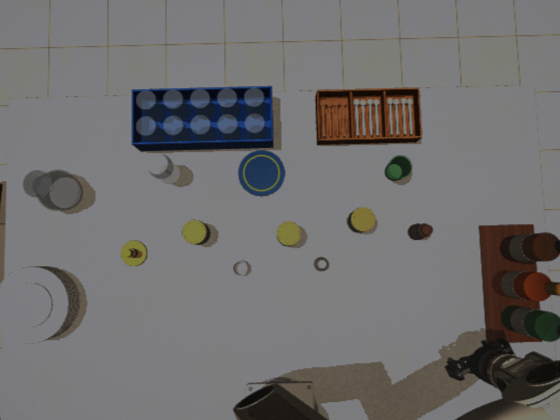

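View pics/side0.png

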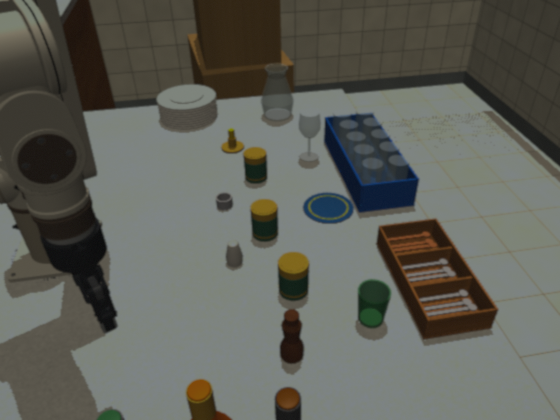

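The top view shows three yellow-lidded tins at about (195,232), (289,234) and (362,220), and the mat at (261,173). The pepper mill is at (420,230), and the napkin ring and salt cellar are at (241,268) and (321,264). The side view agrees with this. Next I'll measure the lids precisely.

```bash
python3 - <<'E'
from h import *
from scipy.optimize import least_squares
P={n:camera(n) for n in("top","side")}
C={}
for n,cs in(("top",[(195,232),(289,234),(362,220)]),("side",[(256,155),(264,207),(293,262)])):
    p=P[n];h=cv2.cvtColor(p["image"],cv2.COLOR_RGB2HSV)
    m=cv2.inRange(h,(15,110,70),(35,255,255))
    k,l,st,ce=cv2.connectedComponentsWithStats(m)
    C[n]=[]
    for c in cs:
        i=1+np.argmin(np.linalg.norm(ce[1:]-c,axis=1));C[n].append(ce[i]);
        q=at(p,*ce[i],.088 if n=="top" else .085);print(n,ce[i].round(1),st[i],q.round(4))
p=P["top"];h=cv2.cvtColor(p["image"],cv2.COLOR_RGB2HSV);m=cv2.inRange(h,(95,90,40),(125,255,255));m[:,:230]=0;m[:148]=0;m[200:]=0
ys,xs=np.nonzero(m);pts=cv2.convexHull(np.c_[xs,ys].astype(np.int32));(e,ax,_)=cv2.fitEllipse(pts);print("mat",e,ax,at(p,*e,.003).round(4))
# triangulated lid centre (top) vs side for z
for a,b in zip(C["top"],C["side"]):
    s=least_squares(lambda X:np.r_[proj(P["top"],X)-a,proj(P["side"],X)-b],[.5,0,.08]);print(s.x.round(4),s.fun.round(2))
E
```

```text
top [194.2 231.7] [183 220  24  24 444] [0.529  0.2264 0.088 ]
top [288.4 233.4] [277 222  24  24 446] [ 0.5166 -0.0347  0.088 ]
top [362.4 219.2] [351 208  24  23 452] [ 0.5503 -0.2418  0.088 ]
side [254.4 153.2] [244 147  22  13 230] [0.5293 0.2284 0.085 ]
side [263.4 207.3] [251 199  26  17 359] [ 0.5177 -0.0341  0.085 ]
side [292.9 262.9] [278 252  31  23 545] [ 0.5516 -0.2434  0.085 ]
mat (260.95989990234375, 172.77552795410156) (45.19868469238281, 45.68098068237305) [0.7041 0.0398 0.003 ]
[0.5291 0.2268 0.0859] [ 0.   -0.01 -0.01  0.  ]
[ 0.5172 -0.0348  0.0855] [ 0.01 -0.19 -0.17  0.02]
[ 0.5514 -0.2426  0.0842] [ 0.02 -0.26 -0.2   0.03]
```

Emit:
drive_tool(
  increments=[
    [[16, 34, 0], [0, 0, 4.4], 1],
    [[16, 34, 0], [0, 0, 4.4], 1],
    [[16, 34, 0], [0, 0, 4.4], 1],
    [[16, 34, 0], [0, 0, 4.4], 1],
    [[16, 34, 0], [0, 0, 4.4], 1],
    [[16, 34, 0], [0, 0, 4.4], 1],
    [[16, 34, 0], [0, 0, 4.4], 1],
    [[16, 34, 0], [0, 0, 4.4], 1],
  ],
)

```text
clock: 1.67
eef_pos: [0.339, -0.1799, 0.2316]
tool_rot: [0.865, 0.502, 0.0, 0.0]
ft_force: [1.4, -1.7, 0.3]
grip_width: 0.0855
grasp_force: 0.0
```

Emit:
drive_tool(
  increments=[
    [[16, 34, 0], [0, 0, 4.4], 1],
    [[16, 34, 0], [0, 0, 4.4], 1],
    [[16, 34, 0], [0, 0, 4.4], 1],
    [[16, 34, 0], [0, 0, 4.4], 1],
    [[16, 34, 0], [0, 0, 4.4], 1],
    [[16, 34, 0], [0, 0, 4.4], 1],
    [[16, 34, 0], [0, 0, 4.4], 1],
    [[16, 34, 0], [0, 0, 4.4], 1],
  ],
)

```text
clock: 2.33
eef_pos: [0.4671, 0.0925, 0.2315]
tool_rot: [0.672, 0.741, 0.0, 0.0]
ft_force: [0.5, -0.5, 0.7]
grip_width: 0.0856
grasp_force: 0.0
```

Emit:
drive_tool(
  increments=[
    [[16, 34, 0], [0, 0, 4.4], 1],
    [[16, 34, 0], [0, 0, 4.4], 1],
    [[15, 33, 0], [0, 0, 4.4], 1],
    [[15, 33, 0], [0, 0, 4.4], 1],
    [[0, 0, -30], [0, 0, 0], 1],
    [[0, 0, -30], [0, 0, 0], 1],
    [[0, 0, -20], [0, 0, 0], 1],
    [[0, 0, 0], [0, 0, 0], 1],
  ],
)

```text
clock: 3.0
eef_pos: [0.5253, 0.2236, 0.146]
tool_rot: [0.552, 0.834, -0.004, -0.003]
ft_force: [-0.2, 0.3, -0.3]
grip_width: 0.0854
grasp_force: 0.0
```

Emit:
drive_tool(
  increments=[
    [[3, 3, 0], [0, 0, 0], 1],
    [[0, 0, -30], [0, 0, 0], 1],
    [[0, 0, -30], [0, 0, 0], 1],
    [[0, 0, -30], [0, 0, 0], 1],
    [[0, 0, -15], [0, 0, 0], 1],
    [[0, 0, -5], [0, 0, 0], 1],
    [[0, 0, 0], [0, 0, 0], 1],
    [[0, 0, 0], [0, 0, 0], 1],
  ],
)

```text
clock: 3.67
eef_pos: [0.5335, 0.2282, 0.0434]
tool_rot: [0.553, 0.833, 0.002, 0.001]
ft_force: [0.6, 0.3, 0.6]
grip_width: 0.0856
grasp_force: 0.0
```

Emit:
drive_tool(
  increments=[
    [[0, 0, 0], [0, 0, 0], 0],
    [[0, 0, 0], [0, 0, 0], 0],
    [[0, 0, 0], [0, 0, 0], 0],
    [[0, 0, 0], [0, 0, 0], 0],
    [[0, 0, 0], [0, 0, 0], 0],
    [[0, 0, 0], [0, 0, 0], 0],
    [[0, 0, 0], [0, 0, 0], 0],
  ],
)

```text
clock: 4.25
eef_pos: [0.5315, 0.2274, 0.044]
tool_rot: [0.553, 0.833, 0.0, 0.0]
ft_force: [-4.7, -1.1, 6.1]
grip_width: 0.0676
grasp_force: 68.4
```

Emit:
drive_tool(
  increments=[
    [[0, 0, 15], [0, 0, 0], 0],
    [[0, 0, 30], [0, 0, 0], 0],
    [[0, 0, 30], [0, 0, 0], 0],
    [[0, 0, 20], [0, 0, 0], 0],
    [[0, 0, 5], [0, 0, 0], 0],
    [[0, 0, 0], [0, 0, 0], 0],
    [[0, 0, 0], [0, 0, 0], 0],
  ],
)

```text
clock: 4.83
eef_pos: [0.531, 0.2273, 0.1406]
tool_rot: [0.553, 0.833, -0.0, -0.0]
ft_force: [-0.9, -0.6, -6.0]
grip_width: 0.0679
grasp_force: 70.0
```

Emit:
drive_tool(
  increments=[
    [[40, 0, 0], [0, 0, 0], 0],
    [[-20, 0, 0], [0, 0, 0], 0],
    [[-20, 0, 0], [0, 0, 0], 0],
    [[40, 0, 0], [0, 0, 0], 0],
    [[-20, 0, 0], [0, 0, 0], 0],
    [[-20, 0, 0], [0, 0, 0], 0],
    [[40, 0, 0], [0, 0, 0], 0],
    [[-40, 0, 0], [0, 0, 0], 0],
  ],
)

```text
clock: 5.5
eef_pos: [0.5423, 0.2278, 0.1195]
tool_rot: [0.554, 0.832, -0.008, -0.003]
ft_force: [5.7, 3.2, -14.8]
grip_width: 0.0678
grasp_force: 73.5
```

```bash
cat > s.py <<'E'
from h import *
for i in range(22):
    camera("top");o=get_obs();print(round(o["clock"],2),(o["eef_pos"]*1000).round(1),o["ft_force"].round(2),round(float(o["grasp_force"]),1))
E
python3 s.py
```

```text
5.55 [519.7 224.2 119.9] [-20.3   -3.38 -14.55] 74.1
5.6 [519.6 223.6 124.5] [-2.68  0.08 -4.66] 74.3
5.65 [524.1 224.9 129.7] [ 0.06  0.71 -5.54] 74.4
5.7 [527.7 226.1 133.9] [ 0.99  0.32 -5.14] 74.4
5.75 [530.  226.9 137.2] [ 0.3  -0.54 -4.62] 74.4
5.8 [531.3 227.4 139.6] [-0.16 -0.44 -4.55] 74.4
5.85 [532.  227.6 141.2] [ 0.61  0.27 -5.11] 74.4
5.9 [532.4 227.7 142.2] [ 0.17  0.2  -4.73] 74.4
5.95 [532.5 227.7 142.7] [-0.34 -0.16 -5.25] 74.4
6.0 [532.4 227.7 143. ] [-0.16  0.19 -5.17] 74.4
6.05 [532.3 227.7 143. ] [-0.16  0.2  -5.25] 74.4
6.1 [532.2 227.6 142.8] [-0.22  0.76 -5.65] 74.4
6.15 [532.1 227.6 142.6] [-0.32 -0.12 -4.76] 74.4
6.2 [532.  227.6 142.4] [-1.54  0.48 -5.13] 74.4
6.25 [531.9 227.6 142.2] [-1.23  0.31 -5.68] 74.4
6.3 [531.7 227.6 141.9] [-0.11  0.15 -6.46] 74.4
6.35 [531.7 227.5 141.7] [ 1.03 -0.26 -5.99] 74.4
6.4 [531.6 227.5 141.6] [ 0.14 -1.15 -6.02] 74.4
6.45 [531.6 227.5 141.4] [-0.56 -0.24 -6.69] 74.4
6.5 [531.6 227.5 141.4] [ 0.15 -0.27 -4.97] 74.4
6.55 [531.6 227.5 141.3] [ 0.21 -0.46 -5.33] 74.4
6.6 [531.6 227.5 141.3] [ 0.14 -0.58 -6.24] 74.4
```

Emit:
drive_tool(
  increments=[
    [[-2, 0, -25], [0, 0, 0], 0],
    [[0, 0, -30], [0, 0, 0], 0],
    [[0, 0, -25], [0, 0, 0], 0],
    [[0, 0, -8], [0, 0, 0], 0],
    [[0, 0, -4], [0, 0, 0], 0],
    [[0, 0, 0], [0, 0, 0], 0],
    [[0, 0, -4], [0, 0, 0], 0],
    [[0, 0, 0], [0, 0, 0], 0],
  ],
)

```text
clock: 7.27
eef_pos: [0.5309, 0.2281, 0.0466]
tool_rot: [0.553, 0.833, 0.001, 0.001]
ft_force: [-0.9, 0.0, -6.0]
grip_width: 0.0674
grasp_force: 74.4
```

Emit:
drive_tool(
  increments=[
    [[-1, 0, -1], [0, 0, 0], 0],
    [[0, 0, -1], [0, 0, 0], 0],
    [[0, 0, 0], [0, 0, 0], 0],
    [[0, 0, 0], [0, 0, 0], 0],
    [[0, 0, 0], [0, 0, 0], 0],
  ],
)

```text
clock: 7.68
eef_pos: [0.5297, 0.2279, 0.0452]
tool_rot: [0.553, 0.833, 0.001, 0.001]
ft_force: [-0.9, -0.9, 6.0]
grip_width: 0.0673
grasp_force: 75.3
```

Emit:
drive_tool(
  increments=[
    [[0, 0, 0], [0, 0, 0], 1],
    [[0, 0, 0], [0, 0, 0], 1],
    [[0, 0, 0], [0, 0, 0], 1],
    [[0, 0, 0], [0, 0, 0], 1],
    [[0, 0, 0], [0, 0, 0], 1],
    [[0, 0, 0], [0, 0, 0], 1],
  ],
)

```text
clock: 8.18
eef_pos: [0.5286, 0.2275, 0.0431]
tool_rot: [0.553, 0.833, -0.0, -0.0]
ft_force: [0.2, -0.2, 0.0]
grip_width: 0.0849
grasp_force: 0.0
```

Emit:
drive_tool(
  increments=[
    [[0, 0, 20], [0, 0, 0], 1],
    [[0, 0, 35], [0, 0, 0], 1],
    [[0, 0, 35], [0, 0, 0], 1],
    [[0, 0, 35], [0, 0, 0], 1],
    [[0, 0, 0], [0, 0, 0], 1],
    [[0, 0, 0], [0, 0, 0], 1],
  ],
)

```text
clock: 8.68
eef_pos: [0.5305, 0.2283, 0.1712]
tool_rot: [0.553, 0.833, 0.003, 0.002]
ft_force: [-0.0, -0.0, -0.4]
grip_width: 0.0854
grasp_force: 0.0
```

Emit:
drive_tool(
  increments=[
    [[-1.5, -33, 0], [0, 0, -3.4], 1],
    [[-1.5, -33, 0], [0, 0, -3.4], 1],
    [[-1.5, -33, 0], [0, 0, -3.4], 1],
    [[-1.5, -33, 0], [0, 0, -3.4], 1],
    [[-1.5, -33, 0], [0, 0, -3.4], 1],
    [[-1.5, -33, 0], [0, 0, -3.4], 1],
    [[-1.5, -33, 0], [0, 0, -3.4], 1],
    [[-1.5, -33, 0], [0, 0, -3.4], 1],
  ],
)

```text
clock: 9.35
eef_pos: [0.5151, -0.0379, 0.1664]
tool_rot: [0.734, 0.679, -0.001, -0.001]
ft_force: [0.7, 1.2, -0.0]
grip_width: 0.0854
grasp_force: 0.0
```

Emit:
drive_tool(
  increments=[
    [[0, 0, 0], [0, 0, 0], 1],
    [[0, 0, -20], [0, 0, 0], 1],
    [[0, 0, -20], [0, 0, 0], 1],
    [[0, 0, 0], [0, 0, 0], 1],
    [[0, 0, 0], [0, 0, 0], 1],
  ],
)

```text
clock: 9.77
eef_pos: [0.5146, -0.0361, 0.1262]
tool_rot: [0.733, 0.68, -0.002, -0.002]
ft_force: [1.0, -0.1, 1.0]
grip_width: 0.0851
grasp_force: 0.0
```

Emit:
drive_tool(
  increments=[
    [[2, 1, -20], [0, 0, 0], 1],
    [[0, 0, -30], [0, 0, 0], 1],
    [[0, 0, -22], [0, 0, 0], 1],
    [[0, 0, -10], [0, 0, 0], 1],
    [[0, 0, 0], [0, 0, 0], 1],
    [[0, 0, 0], [0, 0, 0], 1],
  ],
)

```text
clock: 10.27
eef_pos: [0.519, -0.0352, 0.0469]
tool_rot: [0.733, 0.68, 0.0, 0.0]
ft_force: [-0.3, 0.8, 0.6]
grip_width: 0.0856
grasp_force: 0.0
```

Emit:
drive_tool(
  increments=[
    [[0, 0, 0], [0, 0, 0], 0],
    [[0, 0, 0], [0, 0, 0], 0],
    [[0, 0, 0], [0, 0, 0], 0],
    [[0, 0, 0], [0, 0, 0], 0],
    [[0, 0, 0], [0, 0, 0], 0],
    [[0, 0, 0], [0, 0, 0], 0],
    [[0, 0, 0], [0, 0, 0], 0],
  ],
)

```text
clock: 10.85
eef_pos: [0.5192, -0.0354, 0.0483]
tool_rot: [0.733, 0.68, 0.001, 0.001]
ft_force: [-1.6, 0.2, 4.8]
grip_width: 0.0669
grasp_force: 69.2
```

Emit:
drive_tool(
  increments=[
    [[0, 0, 15], [0, 0, 0], 0],
    [[0, 0, 30], [0, 0, 0], 0],
    [[0, 0, 30], [0, 0, 0], 0],
    [[0, 0, 20], [0, 0, 0], 0],
    [[0, 0, 5], [0, 0, 0], 0],
    [[0, 0, 0], [0, 0, 0], 0],
    [[0, 0, 0], [0, 0, 0], 0],
  ],
)

```text
clock: 11.43
eef_pos: [0.518, -0.0354, 0.1455]
tool_rot: [0.733, 0.68, -0.0, -0.0]
ft_force: [-0.0, 0.8, -5.3]
grip_width: 0.0673
grasp_force: 70.2
```

Emit:
drive_tool(
  increments=[
    [[40, 0, 0], [0, 0, 0], 0],
    [[-20, 0, 0], [0, 0, 0], 0],
    [[-20, 0, 0], [0, 0, 0], 0],
    [[40, 0, 0], [0, 0, 0], 0],
    [[-20, 0, 0], [0, 0, 0], 0],
    [[-20, 0, 0], [0, 0, 0], 0],
    [[40, 0, 0], [0, 0, 0], 0],
    [[-40, 0, 0], [0, 0, 0], 0],
  ],
)

```text
clock: 12.1
eef_pos: [0.528, -0.0357, 0.1248]
tool_rot: [0.733, 0.68, -0.007, -0.008]
ft_force: [-1.6, -2.3, -10.5]
grip_width: 0.0671
grasp_force: 78.8
```

```bash
python3 s.py
```

```text
12.15 [507.1 -34.9 126.1] [-18.36   1.31 -12.39] 79.5
12.2 [505.4 -34.7 130.5] [-5.73 -0.16 -5.78] 80.1
12.25 [510.1 -35.  135.2] [ 2.09  0.19 -4.79] 80.4
12.3 [514.7 -35.3 139.3] [ 1.49 -1.15 -3.63] 80.2
12.35 [517.3 -35.4 142.4] [ 0.51 -0.07 -4.41] 80.3
12.4 [517.9 -35.4 144.4] [-2.02 -0.59 -5.16] 80.1
12.45 [518.2 -35.4 145.7] [ 0.07  0.   -4.35] 80.2
12.5 [519.  -35.5 146.7] [ 1.57 -1.01 -4.63] 80.3
12.55 [519.7 -35.6 147.5] [ 0.18  0.25 -4.38] 80.2
12.6 [519.5 -35.5 147.8] [-1.68 -0.3  -5.45] 80.1
12.65 [519.  -35.4 147.7] [-0.32  0.62 -4.78] 80.1
12.7 [518.9 -35.4 147.5] [ 0.29  0.31 -5.82] 80.2
12.75 [519.2 -35.5 147.5] [ 1.7   0.35 -5.18] 80.3
12.8 [519.2 -35.5 147.4] [-0.4  -0.26 -5.1 ] 80.2
12.85 [518.8 -35.5 147.1] [-0.82  0.62 -5.57] 80.1
12.9 [518.5 -35.4 146.9] [-0.01 -0.23 -5.49] 80.2
12.95 [518.7 -35.5 146.7] [ 2.31 -0.48 -4.75] 80.2
13.0 [518.9 -35.5 146.6] [ 0.27  0.18 -6.14] 80.2
13.05 [518.7 -35.5 146.6] [-1.24  0.76 -5.52] 80.1
13.1 [518.5 -35.5 146.4] [-0.91 -0.14 -5.83] 80.2
13.15 [518.4 -35.5 146.3] [ 0.11 -0.57 -4.69] 80.2
13.2 [518.7 -35.5 146.3] [ 0.22 -0.65 -5.13] 80.2
```

The middle tin rattles: x swings at about 4.5 Hz in force, position and grip. I'll stand it back before shaking the right one.

Emit:
drive_tool(
  increments=[
    [[-1, 0, -25], [0, 0, 0], 0],
    [[0, 0, -30], [0, 0, 0], 0],
    [[0, 0, -25], [0, 0, 0], 0],
    [[0, 0, -8], [0, 0, 0], 0],
    [[0, 0, -6], [0, 0, 0], 0],
    [[0, 0, -3], [0, 0, 0], 0],
    [[0, 0, -2], [0, 0, 0], 0],
    [[0, 0, 0], [0, 0, 0], 0],
  ],
)

```text
clock: 13.87
eef_pos: [0.5168, -0.0352, 0.0498]
tool_rot: [0.733, 0.68, -0.0, -0.0]
ft_force: [-6.7, 1.4, 5.9]
grip_width: 0.0671
grasp_force: 81.2
```

Emit:
drive_tool(
  increments=[
    [[0, 0, 0], [0, 0, 0], 0],
    [[0, 0, 0], [0, 0, 0], 0],
    [[0, 0, 0], [0, 0, 0], 0],
    [[0, 0, 0], [0, 0, 0], 0],
  ],
)

```text
clock: 14.2
eef_pos: [0.5168, -0.0352, 0.0498]
tool_rot: [0.733, 0.68, -0.0, -0.0]
ft_force: [-6.0, 1.9, 5.3]
grip_width: 0.067
grasp_force: 81.2
```

Emit:
drive_tool(
  increments=[
    [[0, 0, 0], [0, 0, 0], 1],
    [[0, 0, 0], [0, 0, 0], 1],
    [[0, 0, 0], [0, 0, 0], 1],
    [[0, 0, 0], [0, 0, 0], 1],
    [[0, 0, 0], [0, 0, 0], 1],
    [[0, 0, 0], [0, 0, 0], 1],
  ],
)

```text
clock: 14.7
eef_pos: [0.5181, -0.0355, 0.0476]
tool_rot: [0.733, 0.68, 0.0, 0.0]
ft_force: [-1.0, 0.4, -0.0]
grip_width: 0.0855
grasp_force: 0.0
```

Emit:
drive_tool(
  increments=[
    [[0, 0, 20], [0, 0, 0], 1],
    [[0, 0, 35], [0, 0, 0], 1],
    [[0, 0, 35], [0, 0, 0], 1],
    [[0, 0, 35], [0, 0, 0], 1],
    [[0, 0, 0], [0, 0, 0], 1],
    [[0, 0, 0], [0, 0, 0], 1],
  ],
)

```text
clock: 15.2
eef_pos: [0.5196, -0.0357, 0.1749]
tool_rot: [0.733, 0.68, 0.002, 0.002]
ft_force: [-0.1, -0.8, 0.0]
grip_width: 0.0852
grasp_force: 0.0
```

Emit:
drive_tool(
  increments=[
    [[5, -30, 0], [0, 0, -2.8], 1],
    [[5, -30, 0], [0, 0, -2.8], 1],
    [[5, -30, 0], [0, 0, -2.8], 1],
    [[5, -30, 0], [0, 0, -2.8], 1],
    [[5, -30, 0], [0, 0, -2.8], 1],
    [[5, -30, 0], [0, 0, -2.8], 1],
    [[4, -27, 0], [0, 0, -2.8], 1],
    [[0, 0, 0], [0, 0, 0], 1],
  ],
)

```text
clock: 15.87
eef_pos: [0.551, -0.2471, 0.1697]
tool_rot: [0.84, 0.543, -0.001, -0.0]
ft_force: [-0.6, -0.1, -0.6]
grip_width: 0.0854
grasp_force: 0.0
```

Emit:
drive_tool(
  increments=[
    [[0, 0, -20], [0, 0, 0], 1],
    [[0, 0, -20], [0, 0, 0], 1],
    [[0, 0, 0], [0, 0, 0], 1],
    [[0, 0, 0], [0, 0, 0], 1],
  ],
)

```text
clock: 16.2
eef_pos: [0.5497, -0.2413, 0.1298]
tool_rot: [0.838, 0.546, -0.002, -0.003]
ft_force: [1.1, 0.6, 0.5]
grip_width: 0.0854
grasp_force: 0.0
```

Emit:
drive_tool(
  increments=[
    [[0, -1, -20], [0, 0, 0], 1],
    [[0, 0, -30], [0, 0, 0], 1],
    [[0, 0, -25], [0, 0, 0], 1],
    [[0, 0, -10], [0, 0, 0], 1],
    [[0, 0, 0], [0, 0, 0], 1],
    [[0, 0, 0], [0, 0, 0], 1],
  ],
)

```text
clock: 16.7
eef_pos: [0.552, -0.2434, 0.048]
tool_rot: [0.838, 0.546, 0.0, 0.0]
ft_force: [0.0, 0.4, 1.1]
grip_width: 0.0853
grasp_force: 0.0
```

Emit:
drive_tool(
  increments=[
    [[0, 0, 0], [0, 0, 0], 0],
    [[0, 0, 0], [0, 0, 0], 0],
    [[0, 0, 0], [0, 0, 0], 0],
    [[0, 0, 0], [0, 0, 0], 0],
    [[0, 0, 0], [0, 0, 0], 0],
    [[0, 0, 0], [0, 0, 0], 0],
    [[0, 0, 0], [0, 0, 0], 0],
  ],
)

```text
clock: 17.28
eef_pos: [0.5528, -0.2439, 0.05]
tool_rot: [0.838, 0.545, 0.001, 0.002]
ft_force: [-1.4, 1.7, 6.0]
grip_width: 0.0669
grasp_force: 70.0
```

Emit:
drive_tool(
  increments=[
    [[0, 0, 15], [0, 0, 0], 0],
    [[0, 0, 30], [0, 0, 0], 0],
    [[0, 0, 30], [0, 0, 0], 0],
    [[0, 0, 20], [0, 0, 0], 0],
    [[0, 0, 5], [0, 0, 0], 0],
    [[0, 0, 0], [0, 0, 0], 0],
    [[0, 0, 0], [0, 0, 0], 0],
  ],
)

```text
clock: 17.87
eef_pos: [0.5509, -0.2432, 0.1461]
tool_rot: [0.838, 0.545, -0.0, -0.001]
ft_force: [-0.4, 1.0, -6.5]
grip_width: 0.0671
grasp_force: 70.3
```

Emit:
drive_tool(
  increments=[
    [[40, 0, 0], [0, 0, 0], 0],
    [[-20, 0, 0], [0, 0, 0], 0],
    [[-20, 0, 0], [0, 0, 0], 0],
    [[40, 0, 0], [0, 0, 0], 0],
    [[-20, 0, 0], [0, 0, 0], 0],
    [[-20, 0, 0], [0, 0, 0], 0],
    [[40, 0, 0], [0, 0, 0], 0],
    [[-40, 0, 0], [0, 0, 0], 0],
  ],
)

```text
clock: 18.53
eef_pos: [0.5629, -0.2437, 0.1225]
tool_rot: [0.837, 0.547, -0.003, -0.009]
ft_force: [7.6, -4.2, -19.4]
grip_width: 0.0672
grasp_force: 79.1
```

```bash
python3 s.py
```

```text
18.58 [ 538.7 -239.6  122.5] [-21.01   4.69 -15.98] 79.4
18.63 [ 538.2 -238.9  127.6] [-2.66  1.9  -6.23] 79.5
18.68 [ 543.2 -240.4  133.7] [ 0.86 -0.62 -4.47] 79.5
18.73 [ 547.3 -241.9  138.8] [ 1.06 -0.39 -3.76] 79.6
18.78 [ 549.9 -242.9  142.7] [ 1.06 -0.35 -5.5 ] 79.6
18.83 [ 551.5 -243.4  145.5] [ 0.62  0.3  -4.51] 79.6
18.88 [ 552.2 -243.7  147.4] [ 1.31  0.21 -4.55] 79.6
18.93 [ 552.6 -243.8  148.6] [-0.11 -0.58 -5.79] 79.6
18.98 [ 552.7 -243.8  149.1] [-0.06 -0.36 -4.48] 79.6
19.03 [ 552.6 -243.8  149.4] [-1.1   0.16 -6.04] 79.6
19.08 [ 552.5 -243.7  149.3] [-0.29 -0.04 -6.3 ] 79.6
19.13 [ 552.3 -243.6  149.2] [-0.66 -0.32 -6.04] 79.6
19.18 [ 552.1 -243.6  148.9] [ 0.08  0.39 -6.17] 79.6
19.23 [ 552.  -243.5  148.6] [ 0.52 -0.06 -6.6 ] 79.6
19.28 [ 551.9 -243.5  148.3] [-0.08  1.16 -5.08] 79.6
19.33 [ 551.8 -243.5  148. ] [ 0.28 -0.22 -5.83] 79.6
19.38 [ 551.7 -243.5  147.8] [-0.24  0.4  -6.6 ] 79.6
19.43 [ 551.6 -243.5  147.6] [ 0.06  0.26 -5.53] 79.6
19.48 [ 551.6 -243.5  147.5] [-0.53 -0.26 -5.71] 79.6
19.53 [ 551.6 -243.5  147.4] [ 0.05  0.25 -6.51] 79.6
19.58 [ 551.6 -243.5  147.3] [ 0.25 -0.22 -6.11] 79.6
19.63 [ 551.6 -243.5  147.3] [ 0.36  0.67 -5.59] 79.6
```

The right tin is smooth, with no rattle, so the middle tin it is. I'll put the right one back.

Emit:
drive_tool(
  increments=[
    [[-0.5, 0, -25], [0, 0, 0], 0],
    [[0, 0, -30], [0, 0, 0], 0],
    [[0, 0, -25], [0, 0, 0], 0],
    [[0, 0, -8], [0, 0, 0], 0],
    [[0, 0, -6], [0, 0, 0], 0],
    [[0, 0, -3], [0, 0, 0], 0],
    [[0, 0, -1], [0, 0, 0], 0],
    [[0, 0, 0], [0, 0, 0], 0],
  ],
)

```text
clock: 20.3
eef_pos: [0.5523, -0.244, 0.051]
tool_rot: [0.838, 0.545, 0.001, 0.001]
ft_force: [-0.0, 0.2, -6.0]
grip_width: 0.0669
grasp_force: 79.8
```

Emit:
drive_tool(
  increments=[
    [[0, 0, 0], [0, 0, 0], 0],
    [[0, 0, 0], [0, 0, 0], 0],
    [[0, 0, 0], [0, 0, 0], 0],
  ],
)

```text
clock: 20.55
eef_pos: [0.5528, -0.2442, 0.0509]
tool_rot: [0.838, 0.545, 0.001, 0.002]
ft_force: [1.6, -0.1, -1.0]
grip_width: 0.0666
grasp_force: 80.0
```

Emit:
drive_tool(
  increments=[
    [[-1, 0.5, -1.5], [0, 0, 0], 0],
    [[0, 0, 0], [0, 0, 0], 0],
    [[0, 0, 0], [0, 0, 0], 0],
    [[0, 0, 0], [0, 0, 0], 1],
    [[0, 0, 0], [0, 0, 0], 1],
    [[0, 0, 0], [0, 0, 0], 1],
    [[0, 0, 0], [0, 0, 0], 1],
    [[0, 0, 0], [0, 0, 0], 1],
  ],
)

```text
clock: 21.22
eef_pos: [0.55, -0.243, 0.0477]
tool_rot: [0.838, 0.545, -0.0, -0.0]
ft_force: [-0.1, 0.3, -0.8]
grip_width: 0.0851
grasp_force: 0.0
```

Emit:
drive_tool(
  increments=[
    [[0, 0, 0], [0, 0, 0], 1],
    [[0, 0, 20], [0, 0, 0], 1],
    [[0, 0, 35], [0, 0, 0], 1],
    [[0, 0, 35], [0, 0, 0], 1],
    [[0, 0, 35], [0, 0, 0], 1],
    [[0, 0, 0], [0, 0, 0], 1],
    [[0, 0, 0], [0, 0, 0], 1],
  ],
)

```text
clock: 21.8
eef_pos: [0.5519, -0.2438, 0.1758]
tool_rot: [0.838, 0.545, 0.002, 0.003]
ft_force: [-0.3, 0.3, -0.4]
grip_width: 0.0856
grasp_force: 0.0
```

Emit:
drive_tool(
  increments=[
    [[-5, 30, 0], [0, 0, 2.8], 1],
    [[-5, 30, 0], [0, 0, 2.8], 1],
    [[-5, 30, 0], [0, 0, 2.8], 1],
    [[-5, 30, 0], [0, 0, 2.8], 1],
    [[-5, 30, 0], [0, 0, 2.8], 1],
    [[-5, 30, 0], [0, 0, 2.8], 1],
    [[-4, 28, 0], [0, 0, 2.8], 1],
    [[0, 0, 0], [0, 0, 0], 1],
  ],
)

```text
clock: 22.47
eef_pos: [0.5138, -0.0306, 0.1709]
tool_rot: [0.731, 0.683, -0.001, -0.002]
ft_force: [-1.1, 0.4, -0.3]
grip_width: 0.0853
grasp_force: 0.0
```

```bash
python3 - <<'E'
from h import *
p=camera("side");cv2.imwrite("pics/side1.png",p["image"][100:400,180:480,::-1].repeat(2,0).repeat(2,1))
h=cv2.cvtColor(p["image"],cv2.COLOR_RGB2HSV)
k,l,st,ce=cv2.connectedComponentsWithStats(cv2.inRange(h,(15,110,70),(35,255,255)))
for i in range(1,k):
    if st[i][4]>80:print(ce[i].round(1),st[i][4],at(p,*ce[i],.085).round(4))
print(get_obs()["eef_pos"])
E
```

```text
[202.6  55.9] 362 [0.4179 1.0552 0.085 ]
[285.2  59.4] 110 [0.7496 0.9412 0.085 ]
[255.3 155.4] 128 [0.5302 0.2155 0.085 ]
[263.6 206.3] 348 [ 0.5187 -0.0303  0.085 ]
[293.5 262.6] 546 [ 0.5532 -0.2428  0.085 ]
[198.6 391.2] 504 [ 0.3387 -0.5149  0.085 ]
[286.9 397. ] 211 [ 0.4814 -0.5532  0.085 ]
[ 0.5144728  -0.03265551  0.17110601]
```

View pics/side1.png

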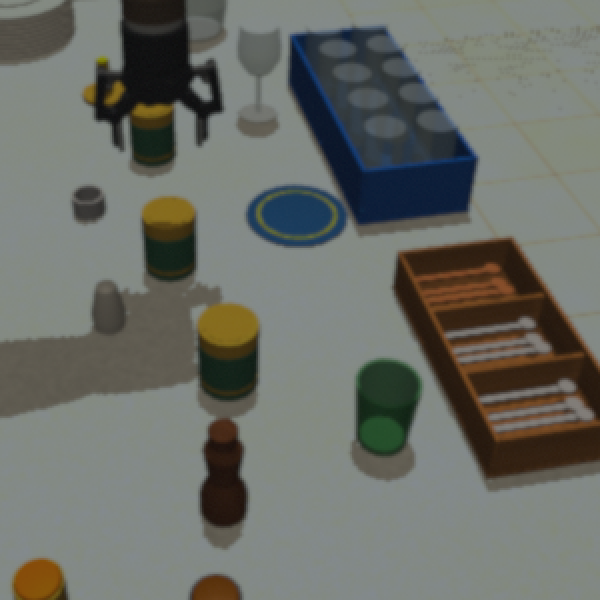

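All three tins stand upright in their places; the middle one is in the crop at (169,238), the right at (228,350) and the left behind the gripper at (152,130). Now I'll pick the middle one.

Emit:
drive_tool(
  increments=[
    [[2, -1.5, -20], [0, 0, 0], 1],
    [[0, 0, -30], [0, 0, 0], 1],
    [[0, 0, -30], [0, 0, 0], 1],
    [[0, 0, -30], [0, 0, 0], 1],
    [[0, 0, -12], [0, 0, 0], 1],
    [[0, 0, -3], [0, 0, 0], 1],
    [[0, 0, 0], [0, 0, 0], 1],
    [[0, 0, 0], [0, 0, 0], 1],
  ],
)

```text
clock: 23.18
eef_pos: [0.5185, -0.0371, 0.048]
tool_rot: [0.733, 0.68, 0.0, 0.0]
ft_force: [0.5, -0.0, 0.7]
grip_width: 0.0852
grasp_force: 0.0
```

Emit:
drive_tool(
  increments=[
    [[0, 0, 0], [0, 0, 0], 0],
    [[0, 0, 0], [0, 0, 0], 0],
    [[0, 0, 0], [0, 0, 0], 0],
    [[0, 0, 0], [0, 0, 0], 0],
    [[0, 0, 0], [0, 0, 0], 0],
    [[0, 0, 0], [0, 0, 0], 0],
    [[0, 0, 0], [0, 0, 0], 0],
  ],
)

```text
clock: 23.77
eef_pos: [0.5192, -0.0367, 0.0495]
tool_rot: [0.733, 0.68, 0.001, 0.001]
ft_force: [-2.3, -1.0, 7.4]
grip_width: 0.0667
grasp_force: 69.4
```

Emit:
drive_tool(
  increments=[
    [[0, 0, 15], [0, 0, 0], 0],
    [[0, 0, 30], [0, 0, 0], 0],
    [[0, 0, 30], [0, 0, 0], 0],
    [[0, 0, 20], [0, 0, 0], 0],
    [[0, 0, 5], [0, 0, 0], 0],
    [[0, 0, 0], [0, 0, 0], 0],
    [[0, 0, 0], [0, 0, 0], 0],
  ],
)

```text
clock: 24.35
eef_pos: [0.5172, -0.0364, 0.1465]
tool_rot: [0.733, 0.68, -0.001, -0.001]
ft_force: [-0.5, 0.1, -5.5]
grip_width: 0.0668
grasp_force: 70.1
```

Emit:
drive_tool(
  increments=[
    [[8, 3, 0], [0, 0, 0.6], 0],
    [[15, 6, 0], [0, 0, 0.6], 0],
    [[20, 8, 0], [0, 0, 0.6], 0],
    [[20, 8, 0], [0, 0, 0.6], 0],
    [[20, 8, 0], [0, 0, 0.6], 0],
    [[20, 8, 0], [0, 0, 0.6], 0],
    [[20, 8, 0], [0, 0, 0.6], 0],
    [[20, 8, 0], [0, 0, 0.6], 0],
  ],
)

```text
clock: 25.02
eef_pos: [0.6612, 0.0213, 0.1445]
tool_rot: [0.704, 0.711, -0.002, -0.002]
ft_force: [0.2, -1.6, -5.1]
grip_width: 0.0673
grasp_force: 69.8
```

Emit:
drive_tool(
  increments=[
    [[18, 7, 0], [0, 0, 0.6], 0],
    [[12, 6, 0], [0, 0, 0.6], 0],
    [[8, 3, 0], [0, 0, 0.6], 0],
    [[4, 2, 0], [0, 0, 0.6], 0],
    [[0, 0, 0], [0, 0, 0], 0],
    [[0, 0, 0], [0, 0, 0], 0],
    [[0, 0, 0], [0, 0, 0], 0],
    [[0, 0, 0], [0, 0, 0], 0],
  ],
)

```text
clock: 25.68
eef_pos: [0.7026, 0.0381, 0.1476]
tool_rot: [0.689, 0.725, -0.0, -0.0]
ft_force: [0.7, -0.1, -4.1]
grip_width: 0.067
grasp_force: 69.8
```

Emit:
drive_tool(
  increments=[
    [[0, 0, 0], [0, 0, 0], 0],
    [[0, 0, 0], [0, 0, 0], 0],
    [[0, 0, 0], [0, 0, 0], 0],
    [[0, 0, 0], [0, 0, 0], 0],
  ],
)

```text
clock: 26.02
eef_pos: [0.703, 0.0384, 0.1482]
tool_rot: [0.689, 0.725, 0.0, 0.0]
ft_force: [1.1, -0.0, -5.6]
grip_width: 0.0672
grasp_force: 69.8
```

Emit:
drive_tool(
  increments=[
    [[1, 1, -2], [0, 0, 0], 0],
    [[0, 0, -2], [0, 0, 0], 0],
    [[0, 0, 0], [0, 0, 0], 0],
    [[0, 0, 0], [0, 0, 0], 0],
    [[0, 0, 0], [0, 0, 0], 0],
    [[0, 0, 0], [0, 0, 0], 0],
    [[0, 0, 0], [0, 0, 0], 0],
    [[0, 0, 0], [0, 0, 0], 0],
  ],
)

```text
clock: 26.68
eef_pos: [0.7042, 0.0395, 0.1439]
tool_rot: [0.689, 0.725, 0.0, 0.0]
ft_force: [-0.2, -0.4, -6.3]
grip_width: 0.0672
grasp_force: 69.8
```

```bash
python3 - <<'E'
from h import *
for i in range(28):
    p=camera("side");o=get_obs()
    if i>20: print((o["eef_pos"]*1000).round(1),o["ft_force"].round(1),abs(o["joint_vel"]).max().round(4))
cv2.imwrite("pics/side2.png",p["image"][60:360,180:480,::-1].repeat(2,0).repeat(2,1))
h=cv2.cvtColor(p["image"],cv2.COLOR_RGB2HSV)
k,l,st,ce=cv2.connectedComponentsWithStats(cv2.inRange(h,(15,110,70),(35,255,255)))
for i in range(1,k):
    if st[i][4]>80:print(ce[i].round(1),st[i][4],at(p,*ce[i],.085).round(4),at(p,*ce[i],.18).round(4))
E
```

```text
[704.1  39.5 143.8] [ 0.4  0.3 -5.8] 0.0009
[704.1  39.5 143.8] [ 0.1 -1.1 -5.2] 0.0009
[704.1  39.6 143.8] [ 0.3 -0.5 -5.6] 0.0009
[704.1  39.5 143.8] [-0.1  0.6 -5.3] 0.0015
[704.1  39.5 143.8] [-0.6 -0.2 -5.1] 0.0016
[704.1  39.5 143.8] [-0.5 -0.3 -5.1] 0.0018
[704.1  39.5 143.8] [ 0.2  0.1 -5.1] 0.0016
[211.9  58. ] 434 [0.4548 1.0227 0.085 ] [0.449  0.7614 0.18  ]
[285.2  59.3] 110 [0.7495 0.9419 0.085 ] [0.7056 0.691  0.18  ]
[231.9 143.7] 228 [0.4703 0.2965 0.085 ] [0.4625 0.1292 0.18  ]
[330.5 149.8] 281 [0.7503 0.2018 0.085 ] [0.7062 0.0468 0.18  ]
[254.8 153.1] 232 [0.5305 0.2287 0.085 ] [0.5149 0.0702 0.18  ]
[293.5 262.3] 573 [ 0.5532 -0.2418  0.085 ] [ 0.5347 -0.3394  0.18  ]
[198.6 391.2] 501 [ 0.3387 -0.5149  0.085 ] [ 0.3479 -0.5771  0.18  ]
[287.1 396.8] 205 [ 0.4818 -0.5528  0.085 ] [ 0.4725 -0.6101  0.18  ]
```

View pics/side2.png

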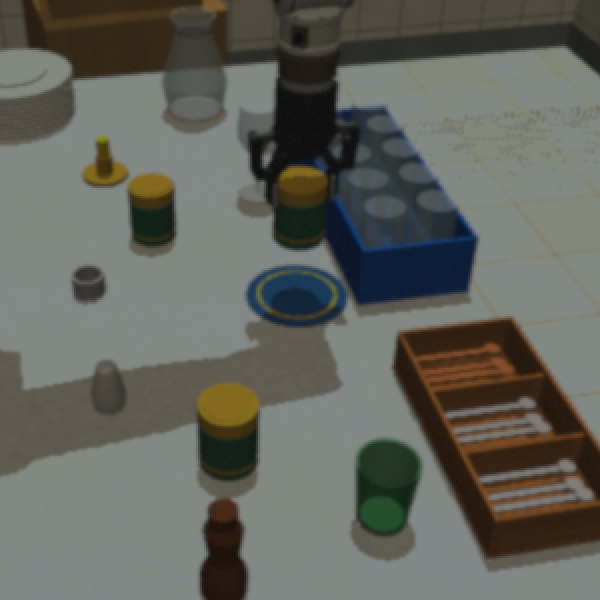

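The picture shows the tin held upright at (300,205) above the mat centre (297,295), with the other two tins in place and the tableware undisturbed.

```bash
python3 -c "
from workcell import job_done;print(job_done())"
```

```text
the job is handed in; nothing more can be done
None
```

The middle tin is the one that rattles. I shook all three in the order asked, stood each back in its place, and handed the job in at about 28 s with the middle tin held upright and still, about 9 cm above the centre of the mat.

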